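Load a battery charger and dial in the number of batteries

TASK

Turn the charger's orange stepped dial back to its off stop, then, with the dial left at off, stand every blue battery pod fully home in the charger's wells, one to a well, filling the row without gaps from the end farthest from the dial. When all are in, turn the dial up from the stop by one click for each battery loaded, then press the green start button and let it go. Leave the bowl, spirit level, socket wrench and clamp where they lie; a pod that gets knocked aside still has to be loaded.

Things in the scene. Friction and masses are not known exactly. Their poses are not given: they have to be found in the camera images.
- charger: grey five-bay battery charger fixed to the bench, a block 120 (its x) by 430 (its y) by 60 mm high; origin at the centre of its underside, z up. In its deck along y are five round wells, and at the +y end the orange dial and the green start button. Deck at z = 60 mm.
- well0 (a point): centre of the floor of well 0 (the farthest from the dial), at y = -187 mm, x = 0 in the charger's frame; each well is a 43 mm round hole with a 2 mm chamfer, 28 mm deep, its floor 32 mm above the bench; a springy brass contact stands 4 mm up from the floor
- well1 (a point): centre of the floor of well 1, at y = -137 mm, x = 0 in the charger's frame; each well is a 43 mm round hole with a 2 mm chamfer, 28 mm deep, its floor 32 mm above the bench; a springy brass contact stands 4 mm up from the floor
- well2 (a point): centre of the floor of well 2, at y = -87 mm, x = 0 in the charger's frame; each well is a 43 mm round hole with a 2 mm chamfer, 28 mm deep, its floor 32 mm above the bench; a springy brass contact stands 4 mm up from the floor
- well3 (a point): centre of the floor of well 3, at y = -37 mm, x = 0 in the charger's frame; each well is a 43 mm round hole with a 2 mm chamfer, 28 mm deep, its floor 32 mm above the bench; a springy brass contact stands 4 mm up from the floor
- well4 (a point): centre of the floor of well 4 (the nearest to the dial), at y = 13 mm, x = 0 in the charger's frame; each well is a 43 mm round hole with a 2 mm chamfer, 28 mm deep, its floor 32 mm above the bench; a springy brass contact stands 4 mm up from the floor
- contact0 (a joint): brass contact in the floor of well 0: 0 = up (well empty), 0.004 m = pressed flat; a pod's own weight presses it fully (it needs about 0.6 N)
- contact1 (a joint): brass contact in the floor of well 1: 0 = up (well empty), 0.004 m = pressed flat; a pod's own weight presses it fully (it needs about 0.6 N)
- contact2 (a joint): brass contact in the floor of well 2: 0 = up (well empty), 0.004 m = pressed flat; a pod's own weight presses it fully (it needs about 0.6 N)
- contact3 (a joint): brass contact in the floor of well 3: 0 = up (well empty), 0.004 m = pressed flat; a pod's own weight presses it fully (it needs about 0.6 N)
- contact4 (a joint): brass contact in the floor of well 4: 0 = up (well empty), 0.004 m = pressed flat; a pod's own weight presses it fully (it needs about 0.6 N)
- dial (a joint): orange stepped dial on the charger, angle in rad: 0 = off stop (hard stop, red bar), grows clockwise seen from above to 3.14 at the other hard stop. A detent every 30 degrees (0.5236 rad, one click): click k is k x 0.5236, marked by k white dots. Let go, it snaps into the nearest detent; turning takes at most about 0.1 N m. At 0 its white pointer line is at the charger's -x side
- dial_grip (a point): on the dial's axis (x = 0, y = 108 mm in the charger's frame), 37 mm above the deck; turns with the dial, its x axis along the grip bar. The bar is upright, 42 mm long, 14 mm thick, 32 mm high, its top 7 mm above this point; it stands on a disc 44 mm across and 8 mm thick. With the dial at 0 the bar lies along the charger's x axis
- start (a joint): green start button, travel in m: 0 = up, 0.006 = fully pressed (4 N); springs back when let go. It counts as pressed beyond 0.004.
- start_top (a point): centre of the top face of the start button (26 mm across), which faces up
- pod0: blue cylindrical battery pod, yellow band near the top, heavy steel foot 18 mm high; 40 mm diameter, 66 mm high, about 200 g (centre of mass about 13 mm up), standing on the bench; origin at the centre of its underside, z along its axis. Three to five are there; an absent one reads None. Home in a well its underside is 32 mm above the bench and its top 38 mm above the deck
- pod1: blue cylindrical battery pod, yellow band near the top, heavy steel foot 18 mm high; 40 mm diameter, 66 mm high, about 200 g (centre of mass about 13 mm up), standing on the bench; origin at the centre of its underside, z along its axis. Three to five are there; an absent one reads None. Home in a well its underside is 32 mm above the bench and its top 38 mm above the deck
- pod2: blue cylindrical battery pod, yellow band near the top, heavy steel foot 18 mm high; 40 mm diameter, 66 mm high, about 200 g (centre of mass about 13 mm up), standing on the bench; origin at the centre of its underside, z along its axis. Three to five are there; an absent one reads None. Home in a well its underside is 32 mm above the bench and its top 38 mm above the deck
- pod3: blue cylindrical battery pod, yellow band near the top, heavy steel foot 18 mm high; 40 mm diameter, 66 mm high, about 200 g (centre of mass about 13 mm up), standing on the bench; origin at the centre of its underside, z along its axis. Three to five are there; an absent one reads None. Home in a well its underside is 32 mm above the bench and its top 38 mm above the deck
- pod4: blue cylindrical battery pod, yellow band near the top, heavy steel foot 18 mm high; 40 mm diameter, 66 mm high, about 200 g (centre of mass about 13 mm up), standing on the bench; origin at the centre of its underside, z along its axis. Three to five are there; an absent one reads None. Home in a well its underside is 32 mm above the bench and its top 38 mm above the deck
- bowl: green bowl, 100 mm across, 45 mm high, bystander, origin at the centre of its underside
- level: red spirit level, 22 x 230 (its y) x 45 mm high, bystander, origin at the centre of its underside
- wrench: steel socket wrench, lying along its x, 245 mm long, 60 mm high at the head at its +x end, bystander, origin on the bench under its middle
- clamp: flat aluminium bar clamp, 150 (its x) by 90 mm, 22 mm high, jaws to its +y, bystander, origin on the bench under the middle of its bar
There are look-alikes about, which are no part of the job. What is shaped like the pod1 but pink or red is not meant.

How it is judged:
On the way, in this order (a step that is already met when the one before it is completed fails the run):
1. the dial is turned back to its off stop (value of joint dial below 0.13 rad), for 0.2 s.
2. every pod stands home in a well while the dial is still at off ((distance between pod0 and well0 below 0.007 m or distance between pod0 and well1 below 0.007 m or distance between pod0 and well2 below 0.007 m or distance between pod0 and well3 below 0.007 m or distance between pod0 and well4 below 0.007 m) and angle between each of pod0, pod1, pod2, pod3, pod4's own z axis and vertical below 0.1 rad and (distance between pod1 and well0 below 0.007 m or distance between pod1 and well1 below 0.007 m or distance between pod1 and well2 below 0.007 m or distance between pod1 and well3 below 0.007 m or distance between pod1 and well4 below 0.007 m) and (distance between pod2 and well0 below 0.007 m or distance between pod2 and well1 below 0.007 m or distance between pod2 and well2 below 0.007 m or distance between pod2 and well3 below 0.007 m or distance between pod2 and well4 below 0.007 m) and (distance between pod3 and well0 below 0.007 m or distance between pod3 and well1 below 0.007 m or distance between pod3 and well2 below 0.007 m or distance between pod3 and well3 below 0.007 m or distance between pod3 and well4 below 0.007 m) and (distance between pod4 and well0 below 0.007 m or distance between pod4 and well1 below 0.007 m or distance between pod4 and well2 below 0.007 m or distance between pod4 and well3 below 0.007 m or distance between pod4 and well4 below 0.007 m) and value of joint dial below 0.13 rad), for 0.3 s.
3. the dial is set as many clicks from the stop as there are pods in the wells, and these are filled from well 0 on without a gap (((value of joint each of contact0, contact1, contact2 above 0.0025 m and value of joint each of contact3, contact4 below 0.0015 m and value of joint dial between 1.4408 and 1.7008 rad) or (value of joint each of contact0, contact1, contact2, contact3 above 0.0025 m and value of joint contact4 below 0.0015 m and value of joint dial between 1.9644 and 2.2244 rad) or (value of joint each of contact0, contact1, contact2, contact3, contact4 above 0.0025 m and value of joint dial between 2.48799 and 2.74799 rad))), for 0.3 s.
4. the start button is pressed with the dial so set (value of joint start above 0.004 m and ((value of joint each of contact0, contact1, contact2 above 0.0025 m and value of joint each of contact3, contact4 below 0.0015 m and value of joint dial between 1.4408 and 1.7008 rad) or (value of joint each of contact0, contact1, contact2, contact3 above 0.0025 m and value of joint contact4 below 0.0015 m and value of joint dial between 1.9644 and 2.2244 rad) or (value of joint each of contact0, contact1, contact2, contact3, contact4 above 0.0025 m and value of joint dial between 2.48799 and 2.74799 rad))), for 0.05 s.
At the end, for the whole second after the job is handed in: Every pod stands upright (within 6 degrees) and at rest in a well, the wells filled from well 0 on without a gap, its underside within 7 mm of the centre of the well's floor; the dial rests within 0.13 rad of the click equal to the number of loaded wells; the start button is up again ((distance between pod0 and well0 below 0.007 m or distance between pod0 and well1 below 0.007 m or distance between pod0 and well2 below 0.007 m or distance between pod0 and well3 below 0.007 m or distance between pod0 and well4 below 0.007 m) and angle between each of pod0, pod1, pod2, pod3, pod4's own z axis and vertical below 0.1 rad and (distance between pod1 and well0 below 0.007 m or distance between pod1 and well1 below 0.007 m or distance between pod1 and well2 below 0.007 m or distance between pod1 and well3 below 0.007 m or distance between pod1 and well4 below 0.007 m) and (distance between pod2 and well0 below 0.007 m or distance between pod2 and well1 below 0.007 m or distance between pod2 and well2 below 0.007 m or distance between pod2 and well3 below 0.007 m or distance between pod2 and well4 below 0.007 m) and (distance between pod3 and well0 below 0.007 m or distance between pod3 and well1 below 0.007 m or distance between pod3 and well2 below 0.007 m or distance between pod3 and well3 below 0.007 m or distance between pod3 and well4 below 0.007 m) and (distance between pod4 and well0 below 0.007 m or distance between pod4 and well1 below 0.007 m or distance between pod4 and well2 below 0.007 m or distance between pod4 and well3 below 0.007 m or distance between pod4 and well4 below 0.007 m) and ((value of joint each of contact0, contact1, contact2 above 0.0025 m and value of joint each of contact3, contact4 below 0.0015 m and value of joint dial between 1.4408 and 1.7008 rad) or (value of joint each of contact0, contact1, contact2, contact3 above 0.0025 m and value of joint contact4 below 0.0015 m and value of joint dial between 1.9644 and 2.2244 rad) or (value of joint each of contact0, contact1, contact2, contact3, contact4 above 0.0025 m and value of joint dial between 2.48799 and 2.74799 rad)) and value of joint start below 0.0015 m and linear speed of each of pod0, pod1, pod2, pod3, pod4 below 0.02 m/s); the robot touches nothing.
It fails at once if the bowl, level, wrench or clamp is moved more than 5 cm (distance of any of bowl, level, wrench, clamp from where it was at the start of the episode above 0.05 m).
Of pod0, pod1, pod2, pod3, pod4 only 3 to 5 are there at a start; the rules pass over those that are not, and their reading is None.
At some moment in a run one of pod0, pod1, pod2, pod3, pod4 may be knocked a few centimetres aside while the robot is not near it.
It also fails if it takes over 210 s, if anything falls off the work surface, if the arm or the gripper's body presses on something with over 40 N, if the wrist force passes 120 N, or if a joint passes its speed limit or range.

ROBOT

A 7-joint arm with a two-finger parallel gripper is mounted at the origin on the work surface. World frame = base frame: x ahead of the robot, y to its left, z up, the work surface at z = 0. Lengths are in m, angles in rad, forces in N, time in s.
With the tool pointing down it reaches from about 0.4 to 0.875 m from the base axis. Payload 19.3 kg.
Tool frame: the origin (TCP) lies midway between the tips of the shut fingers; the grasp point (between the pads) lies 19 mm behind it; z points along the fingers, y is the line along which they close (so a half turn about z gives the same grasp; the last joint's range is limited). The gripper opens to 85 mm and grips with 20 to 120 N. Pads are 22 mm wide; open, the fingers measure 114 mm over their backs; the gripper's body (76 mm by 85 mm) begins 54 mm behind the grasp point. The pads swing forward as they close: fully open they stand 13 mm farther back than shut.
Start: joints at [1.162, 0.521, -0.036, 1.599, 0.021, 1.021, -0.113], TCP at [0.208, -0.589, 0.231] pointing down, gripper open.
Joint ranges: [-2.91, 2.91], [-0.3, 2.13], [-1.5, 1.42], [0.17, 2.43], [-1.26, 4.41], [0.16, 1.93], [-2.52, 2.52]. Speed limits (rad/s): [1.89, 1.89, 2.39, 2.39, 3.01, 3.01, 3.01].

INTERFACE

Orientations are given as [roll, pitch, yaw] about the fixed x, y, z axes, in that order (R = Rz(yaw) Ry(pitch) Rx(roll)).
In Python, from workcell import telemetry, grab_frame, calibration, bot, outline_of, landmark_of gives the robot as it stands. The module is installed in compiled form; this text tells all that it offers.
- The arm moves only by the shell command python3 -m inch 'ROWS' [FORCE]. ROWS is JSON, a list of rows, each a list of 7 numbers: the shift along the tool's x, y, z in m, then the turn, a rotation vector about the tool's x, y, z in rad, then the closure, from 0 (fully open) to 1 (shut). A call has 1 to 5 rows; each row shifts and turns the commanded pose from where the row before left it, along the tool's axes as they then stand; what a row does not reach is not made up. A row lasts 1/10 s, in which the tool goes at most 50 mm and 8.59 degrees, less where a joint would pass 70% of its speed; a pose out of reach is approached as far as the arm can. A call is refused whole if a number of a shift passes 0.05 or a number of a turn 0.15, either way. A call with a gripper value outside its range is refused whole. The fingers move at their own pace and stop on an object; FORCE is the grip in N (left out, the last holds). Time passes only in rows, so rows that do not move let the fingers close. It gives the time, the measured TCP pose, the force, the opening and the grip force at its end, in the units of the state.
- telemetry.observe(): the state, without advancing time (a new reading comes with each control period).
- grab_frame(name): name is "side" or "top" or "wrist"; returns the picture (400x640x3 uint8, red, green, blue); there is no depth.
- calibration(name): a dict with "fovy" (degrees; the focal length in pixels is half the picture's height over the tangent of half this angle, whatever the lens; pixels are square), "cx", "cy" (the principal point, pixels), "dist" ([k1, k2, p1, p2, k3] as OpenCV has them; the pictures are not rectified), "pose" (4x4, takes a point from camera to world coordinates). Camera axes: x right, y down, z forward; pixel columns grow to the right and rows downward; lengths in m; the calibration is good to about 2 mm. A picture is of the moment at which its call begins: read the wrist's pose just before it. calibration takes no time and is no camera call; for the wrist camera it gives the pose at the moment of the call.
- bot.job_done(): hands the job in; it is judged then, once.
Trained networks look in the newest picture that a camera, given by its name, has taken for a name from the list of things; names that differ only in an ending like _2 or _b are one class to them, and where a whole thing is asked for, a point or a joint stands for the part that bears it (a point fixed in the world has none). Each returns a list of dicts, best first, with "score" (0 to 1); they miss things now and then, are a little off and sometimes report something else, mostly with a low value. They report only what shows in the picture. A call takes as long as a camera call. They do not tell look-alikes from the thing itself.
- outline_of(label, camera): "region" (400x640 bool, what is visible of it) and "rect" ([left, top, right, bottom] in pixels, round what is visible of it).
- landmark_of(label, camera): "xy" ([column, row] in pixels: a listed point, or the origin of a listed thing).
The state is a dict: "clock": time; "qpos": joint angles; "qd": joint speeds; "joint_efforts": joint torques, N m; "position": TCP position; "tool_rot": TCP orientation; "force": force on the tool from outside, world axes, zero at the start; "moment": the same for the moment, N m; "grip_width": finger opening in m; "finger_force": force on a finger pad.
Only numpy, scipy, OpenCV 4.12 (cv2) and the standard library are available. Lean on these libraries where they do the work, as an engineer would, in place of code of your own. Each camera call takes 0.05 s, during which the arm holds its last target. There are 200 camera calls.

## Working session

There is one attempt and no reset: what is moved stays moved. The work goes in short steps, Python scripts to look and compute and a shell command to move; the robot and the scene stay as the last step left them, time stands still between calls to the robot, and variables do not carry over. Pictures are saved under pics/ and viewed, at most 19 in all, crops included, and the job is handed in when it is done.

```bash
mkdir -p pics; cat > h.py <<'E'
import numpy as np, cv2
from workcell import telemetry, grab_frame, calibration, bot, outline_of, landmark_of
def ray(cam,uv,c=None):
    c=c or calibration(cam); f=200/np.tan(np.radians(c["fovy"])/2)
    K=np.array([[f,0,c["cx"]],[0,f,c["cy"]],[0,0,1.]])
    p=cv2.undistortPoints(np.array([[uv]],float),K,np.array(c["dist"],float))[0,0]
    T=np.array(c["pose"]); return T[:3,3],T[:3,:3]@np.array([p[0],p[1],1])
def at(cam,uv,z,c=None):
    o,d=ray(cam,uv,c); return o+d*(z-o[2])/d[2]
def save(cam,name):
    im=grab_frame(cam); cv2.imwrite("pics/"+name,im[:,:,::-1]); return im
def show(label,cam,z,n=8,c=None):
    for r in landmark_of(label,cam)[:n]: print(label,cam,round(r["score"],2),np.round(r["xy"],1),np.round(at(cam,r["xy"],z,c),4)[:2])
E
python3 - <<'E'
from h import *
save("top","top0.png")
show("pod0","top",0); show("charger","top",0)
for i in (0,4): show(f"well{i}","top",0.032,3)
show("dial_grip","top",0.097,3); show("start_top","top",0.06,3)
save("side","side0.png")
show("pod0","side",0)
for l in("bowl","level","wrench","clamp"): show(l,"top",0,2)
print(telemetry.observe())
E
```

```text
pod0 top 0.7 [336.7 262. ] [ 0.4233 -0.1054]
pod0 top 0.66 [355.9 231.8] [ 0.5056 -0.1746]
pod0 top 0.56 [372.3 200.8] [ 0.5939 -0.2377]
pod0 top 0.56 [383.2 218.7] [ 0.535  -0.2621]
pod0 top 0.52 [400.8 251.9] [ 0.4296 -0.2985]
pod0 top 0.46 [372.3 256.3] [ 0.427  -0.2125]
charger top 0.83 [251.8 228.7] [0.5535 0.1353]
well0 top 0.97 [277.  224.7] [0.5508 0.0561]
well0 top 0.95 [262.5 225. ] [0.5552 0.0986]
well0 top 0.74 [313.4 226.9] [ 0.5311 -0.0494]
well4 top 0.97 [277.  224.7] [0.5508 0.0561]
well4 top 0.95 [262.5 225. ] [0.5552 0.0986]
well4 top 0.74 [313.4 226.9] [ 0.5311 -0.0494]
dial_grip top 0.61 [206.4 226.8] [0.558  0.2466]
start_top top 0.57 [180.1 235.3] [0.5497 0.3321]
pod0 side 0.73 [365.1 190.7] [ 0.526  -0.2566]
pod0 side 0.72 [339.8 185.4] [ 0.5999 -0.2254]
pod0 side 0.63 [370.6 238.1] [ 0.4132 -0.1132]
pod0 side 0.57 [405.1 194.7] [ 0.4216 -0.3209]
pod0 side 0.57 [385.  215.4] [ 0.4256 -0.2096]
pod0 side 0.51 [358.6 208.2] [ 0.5009 -0.1838]
bowl top 0.91 [350.6 160.1] [ 0.7306 -0.19  ]
bowl top 0.54 [207.5 228.1] [0.5718 0.2677]
level top 0.64 [261.  174.8] [0.71
[... 197 characters left out ...]
]
{'clock': 0.65, 'qpos': array([ 1.16182791,  0.52136353, -0.03629747,  1.59949503,  0.0211787 ,
        1.02109313, -0.11281647]), 'qd': array([-0.00046   ,  0.00232528,  0.00081033,  0.00080809, -0.00183347,
        0.0003843 , -0.000755  ]), 'joint_efforts': array([-1.35570681e-03, -9.26621819e+01,  1.97790965e+00, -3.70198095e+01,
        1.81193417e-02,  1.95643028e-03, -1.18055164e-04]), 'position': array([ 0.20768505, -0.58948369,  0.23131532]), 'tool_rot': array([ 3.14156913e+00, -1.96522570e-05,  3.38695613e-01]), 'force': array([-0.86502947, -0.2661892 , -0.55742814]), 'moment': array([ 0.06035358, -0.00320089,  0.03804883]), 'finger_force': 0.0, 'grip_width': 0.08526900300714309}
```

View pics/top0.png

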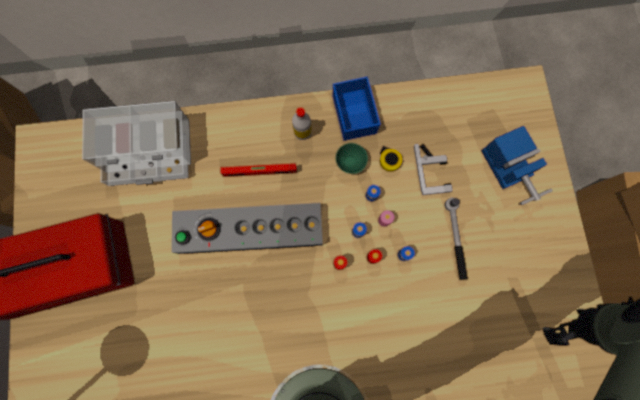

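View pics/side0.png

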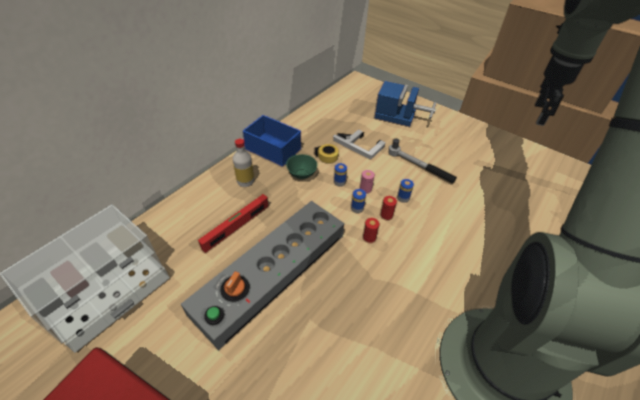

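The top view shows three blue pods at about (372,192), (360,230) and (406,254). The look-alikes are two red and one pink. The charger runs from (175,230) to (322,225), with the dial at (207,229) and the button at (182,237). I'll head for the dial and look from close by.

```bash
cat >> h.py <<'E'
from scipy.spatial.transform import Rotation as Ro
def plan(xyz,yaw,n=None):
    """identical rows (tool axes) taking the measured pose to xyz, tool down with yaw"""
    s=telemetry.observe(); R0=Ro.from_euler("xyz",s["tool_rot"]); R1=Ro.from_euler("xyz",[np.pi,0,yaw])
    t=R0.inv().apply(np.array(xyz)-s["position"]); w=(R0.inv()*R1).as_rotvec()
    n=n or int(np.ceil(max(np.abs(t).max()/.045,np.linalg.norm(w)/.14,1)))
    S=sum(Ro.from_rotvec(w*i/n).as_matrix() for i in range(n)); p=np.linalg.solve(S,t)
    if max(abs(p))>.05: return plan(xyz,yaw,n+1)
    print("n",n,"row",np.round(np.r_[p,w/n],4).tolist(),"tot",np.round(np.r_[t,w],4).tolist()); 
E
python3 - <<'E'
from h import *
plan([.52,.22,.30],1.9)
c=calibration("wrist"); s=telemetry.observe()
R=Ro.from_euler("xyz",s["tool_rot"]).as_matrix(); T=np.array(c["pose"])
print(R.T@(T[:3,3]-s["position"]),np.round(R.T@T[:3,:3],3),c["fovy"])
E
```

```text
n 20 row [0.0478, -0.0059, -0.0034, 0.0, 0.0, -0.0781] tot [0.5635, -0.6597, -0.0687, 0.0, 0.0, -1.5613]
[ 0.08354255  0.00029375 -0.14251967] [[ 0.001 -0.946 -0.325]
 [ 1.     0.001  0.   ]
 [-0.    -0.325  0.946]] 68.03772460997456
```

```bash

python3 -m inch '[[0.0478,-0.0059,-0.0034,0,0,-0.078,0],[0.0478,-0.0059,-0.0034,0,0,-0.078,0],[0.0478,-0.0059,-0.0034,0,0,-0.078,0],[0.0478,-0.0059,-0.0034,0,0,-0.078,0],[0.0478,-0.0059,-0.0034,0,0,-0.078,0]]'
python3 -m inch '[[0.0478,-0.0059,-0.0034,0,0,-0.078,0],[0.0478,-0.0059,-0.0034,0,0,-0.078,0],[0.0478,-0.0059,-0.0034,0,0,-0.078,0],[0.0478,-0.0059,-0.0034,0,0,-0.078,0],[0.0478,-0.0059,-0.0034,0,0,-0.078,0]]'
python3 -m inch '[[0.0478,-0.0059,-0.0034,0,0,-0.078,0],[0.0478,-0.0059,-0.0034,0,0,-0.078,0],[0.0478,-0.0059,-0.0034,0,0,-0.078,0],[0.0478,-0.0059,-0.0034,0,0,-0.078,0],[0.0478,-0.0059,-0.0034,0,0,-0.078,0]]'
python3 -m inch '[[0.0478,-0.0059,-0.0034,0,0,-0.078,0],[0.0478,-0.0059,-0.0034,0,0,-0.078,0],[0.0478,-0.0059,-0.0034,0,0,-0.078,0],[0.0478,-0.0059,-0.0034,0,0,-0.078,0],[0.0478,-0.0059,-0.0034,0,0,-0.078,0]]'
python3 - <<'E'
from h import *
plan([.52,.22,.30],1.9)
print(telemetry.observe()["qpos"])
save("wrist","w1.png")
for i in (0,): show(f"well{i}","wrist",0.032,6)
show("dial_grip","wrist",0.097,3); show("start_top","wrist",0.07,3)
E
```

```text
clock: 1.15
position: [0.4044, -0.4496, 0.2485]
tool_rot: [3.141, -0.0, 0.732]
force: [-0.4, -0.5, 0.1]
grip_width: 0.0856
finger_force: 0.0
clock: 1.65
position: [0.5315, -0.2467, 0.2655]
tool_rot: [3.141, -0.0, 1.122]
force: [1.2, -0.4, 0.2]
grip_width: 0.0853
finger_force: 0.0
clock: 2.15
position: [0.572, -0.0108, 0.2825]
tool_rot: [3.141, -0.0, 1.512]
force: [1.6, -0.1, -0.2]
grip_width: 0.0853
finger_force: 0.0
clock: 2.65
position: [0.5198, 0.2228, 0.2995]
tool_rot: [3.141, -0.0, 1.902]
force: [0.6, -0.8, -0.1]
grip_width: 0.0854
finger_force: 0.0
n 1 row [-0.0027, -0.0007, -0.0005, 0.0003, -0.0, 0.0017] tot [-0.0027, -0.0007, -0.0005, 0.0003, -0.0, 0.0017]
[-0.05593432  0.41545107 -0.62499842  1.65267471  0.26083864  1.15781274
 -0.41506818]
well0 wrist 0.93 [295.9 268.5] [0.5471 0.0563]
well0 wrist 0.81 [305.2 238.2] [0.5438 0.1119]
well0 wrist 0.73 [270.7 313.5] [ 0.5343 -0.0422]
well0 wrist 0.73 [280.5 288. ] [0.5348 0.0128]
well0 wrist 0.73 [320.2 211.9] [0.5508 0.1602]
dial_grip wrist 0.78 [352.5 161.3] [0.5569 0.2523]
start_top wrist 0.86 [363.2  91.8] [0.5448 0.3281]
```

View pics/w1.png

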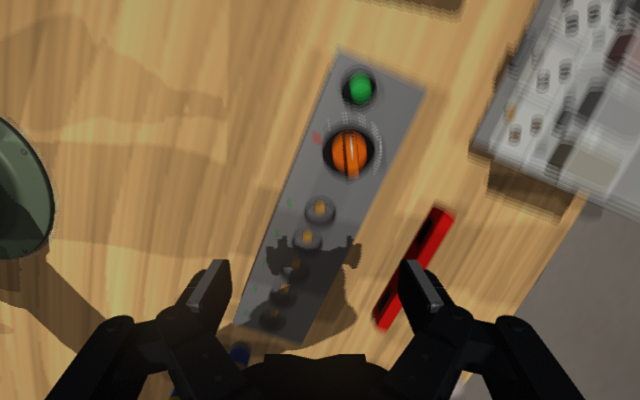

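The wrist view shows the dial at (349,153) with its bar nearly vertical, the red off mark at (317,139) and the button at (360,88). The wells run from (320,211) to (271,315). The dial looks to be at about 2 clicks, so I'll look again now that the arm is still.

```bash

python3 -m inch '[[0.0,0,0,0,0,0,0],[0,0,0,0,0,0,0]]' >/dev/null
cat >> h.py <<'E'
from scipy.optimize import least_squares
def fit(cam):
    """charger pose x,y,yaw from wells + dial seen by the camera"""
    g0=landmark_of("dial_grip",cam)[0]["xy"]; d=at(cam,g0,.097)[:2]
    W=[at(cam,r["xy"],.032)[:2] for r in landmark_of("well0",cam) if r["score"]>.5]
    P=[(d,.108)]
    for w in W:
        k=round((.295-np.linalg.norm(w-d))/.05)
        if 0<=k<=4: P.append((w,-.187+.05*k))
    f=lambda v:np.ravel([[v[0]-np.sin(v[2])*y-w[0],v[1]+np.cos(v[2])*y-w[1]] for w,y in P])
    r=least_squares(f,[.55,.14,-.09],loss="soft_l1",f_scale=.004)
    print(cam,"charger",np.round(r.x,4),"res mm",np.round(r.fun*1000,1)); return r.x
E
python3 - <<'E'
from h import *
im=save("wrist","w2.png"); fit("wrist"); show("dial_grip","wrist",.097); show("start_top","wrist",.07)
c=cv2.resize(im[60:330,220:440],None,fx=2.2,fy=2.2,interpolation=cv2.INTER_CUBIC); cv2.imwrite("pics/w2c.png",c[:,:,::-1])
grab_frame("top"); fit("top")
hsv=cv2.cvtColor(im,cv2.COLOR_RGB2HSV); m=cv2.inRange(hsv,(8,150,120),(18,255,255)); m[:100]=0;m[190:]=0;m[:,:310]=0;m[:,390:]=0
print(cv2.moments(m)["m00"]/255)
E
```

```text
wrist charger [ 0.5498  0.144  -0.0802] res mm [-0.9  0.3 -0.4  1.5  3.4 -0.8 -2.6  2.2  2.9 -5.4 -1.6  0.4]
dial_grip wrist 0.77 [354.1 158.6] [0.5592 0.2518]
dial_grip wrist 0.28 [319.3 207.6] [0.5405 0.1806]
start_top wrist 0.8 [359.7  88.1] [0.5401 0.3292]
start_top wrist 0.31 [273.1 312.3] [ 0.5332 -0.0142]Traceback (most recent call last):
  File "<stdin>", line 4, in <module>
  File "h.py", line 26, in fit
    g0=landmark_of("dial_grip",cam)[0]["xy"]; d=at(cam,g0,.097)[:2]
       ~~~~~~~~~~~~~~~~~~~~~~~~~~~~^^^
IndexError: list index out of range
```

View pics/w2c.png

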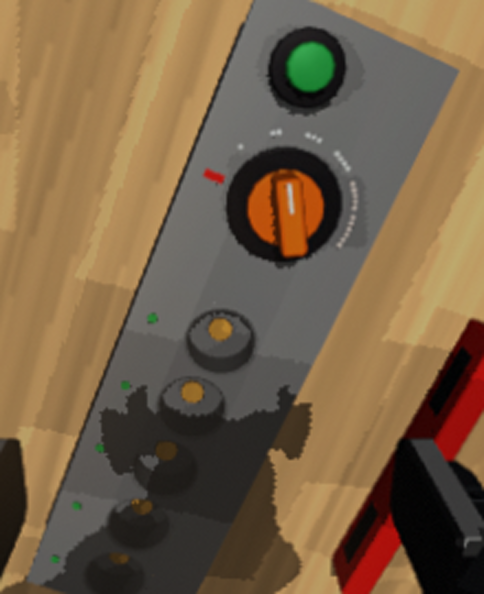

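The crop shows the white pointer aimed at the two-dot mark, so the dial is at 2 clicks. The red off bar is on the left. I'll move above the dial.

```bash
python3 -c "
from h import *
plan([.5588,.2518,.16],2.014)"
```

```text
n 4 row [0.0037, 0.0117, 0.0348, -0.0, -0.0, -0.0289] tot [0.017, 0.0462, 0.1393, -0.0, -0.0, -0.1156]
```

```bash
python3 -m inch '[[0.0037,0.0117,0.0348,0,0,-0.0289,0],[0.0037,0.0117,0.0348,0,0,-0.0289,0],[0.0037,0.0117,0.0348,0,0,-0.0289,0],[0.0037,0.0117,0.0348,0,0,-0.0289,0],[0,0,0,0,0,0,0]]'
python3 - <<'E'
from h import *
save("wrist","w3.png"); fit("wrist"); show("dial_grip","wrist",.097); show("start_top","wrist",.07)
E
```

```text
clock: 3.9
position: [0.5573, 0.2515, 0.1558]
tool_rot: [-3.136, -0.001, 2.016]
force: [0.0, 0.5, 0.5]
grip_width: 0.0856
finger_force: 0.0Traceback (most recent call last):
  File "<stdin>", line 2, in <module>
  File "h.py", line 26, in fit
    g0=landmark_of("dial_grip",cam)[0]["xy"]; d=at(cam,g0,.097)[:2]
       ~~~~~~~~~~~~~~~~~~~~~~~~~~~~^^^
IndexError: list index out of range
```

View pics/w3.png

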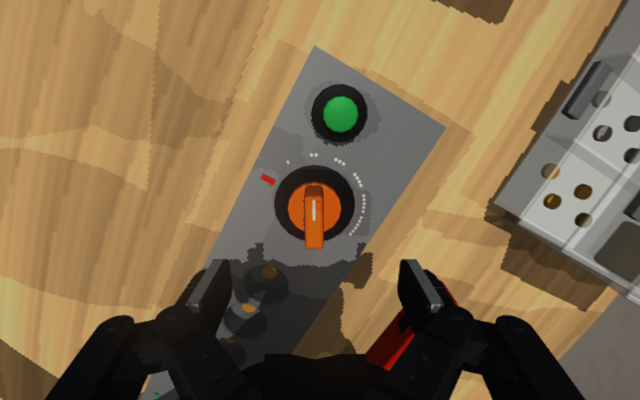

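The dial bar stands upright in the picture at (314,215), parallel to the pads. The pad midline is at column 318.

```bash
python3 - <<'E'
from h import *
print(at("wrist",(314,185),.104),at("wrist",(315,236),.104),"wait top face"); print(at("wrist",(340,115),.07))
plan([.5585,.252,.08],2.014)
E
```

```text
[0.54623619 0.27584491 0.104     ] [0.56375647 0.24069993 0.104     ] wait top face
[0.54448762 0.32547088 0.07      ]
n 2 row [0.0, 0.0001, 0.0402, -0.0004, -0.0002, -0.0001] tot [0.0, 0.0002, 0.0804, -0.0008, -0.0004, -0.0002]
```

```bash
python3 -m inch '[[0,0,0.04,0,0,0,0.3],[0,0,0.04,0,0,0,0.4],[0,0,0,0,0,0,1],[0,0,0,0,0,0,1],[0,0,0,0,0,0,1]]' 30
python3 -m inch '[[0,0,0,0,0,0,1],[0,0,0,0,0,0,1],[0,0,0,0,0,0,1]]'
```

```text
clock: 4.5
position: [0.5576, 0.2513, 0.0829]
tool_rot: [-3.14, 0.001, 2.014]
force: [-43.8, -19.3, 50.4]
grip_width: 0.0135
finger_force: 34.8
clock: 4.8
position: [0.5572, 0.2512, 0.0831]
tool_rot: [-3.139, 0.001, 2.014]
force: [-21.2, -9.0, 21.7]
grip_width: 0.0133
finger_force: 30.1
```

```bash
python3 -m inch '[[0,-0.001,-0.004,0,0,0,1],[0,0,0,0,0,-0.13,1],[0,0,0,0,0,-0.13,1],[0,0,0,0,0,-0.13,1],[0,0,0,0,0,-0.13,1]]'
python3 -m inch '[[0,0,0,0,0,-0.13,1],[0,0,0,0,0,-0.13,1],[0,0,0,0,0,-0.13,1],[0,0,0,0,0,-0.13,1],[0,0,0,0,0,0,1]]'
```

```text
clock: 5.3
position: [0.557, 0.2509, 0.0852]
tool_rot: [-3.14, -0.0, 2.539]
force: [-4.5, 1.2, -20.9]
grip_width: 0.0132
finger_force: 32.6
clock: 5.8
position: [0.557, 0.251, 0.0852]
tool_rot: [-3.141, -0.001, 3.059]
force: [-6.5, 2.7, -17.1]
grip_width: 0.0131
finger_force: 33.2
```

```bash
python3 -m inch '[[0,0,0,0,0,0,0],[0,0,0,0,0,0,0],[0,0,0,0,0,0,0],[0,0,-0.05,0,0,0,0],[0,0,-0.05,0,0,0,0]]'
python3 -m inch '[[0,0,-0.05,0,0,0.14,0],[0,0,-0.05,0,0,0.14,0],[0,0,-0.01,0,0,0.14,0],[0,0,0,0,0,0.14,0],[0,0,0,0,0,0.14,0]]'
python3 - <<'E'
from h import *
save("wrist","w4.png")
show("dial_grip","wrist",.097,2);show("well0","wrist",.032);show("start_top","wrist",.07,2)
plan([.515,-.17,.28],1.3)
E
```

```text
clock: 6.3
position: [0.5572, 0.2513, 0.1854]
tool_rot: [-3.141, -0.001, 3.055]
force: [0.4, -0.4, 1.4]
grip_width: 0.0836
finger_force: 0.0
clock: 6.8
position: [0.558, 0.2514, 0.2956]
tool_rot: [3.14, 0.001, 2.348]
force: [-0.3, -1.1, 0.9]
grip_width: 0.0852
finger_force: 0.0
dial_grip wrist 0.69 [315.3 175.9] [0.5604 0.2503]
well0 wrist 0.87 [237.2 223.2] [0.5414 0.1053]
well0 wrist 0.76 [219.6 247.1] [0.548  0.0551]
well0 wrist 0.73 [265.2 206.8] [0.5535 0.1544]
well0 wrist 0.59 [178.5 284. ] [ 0.5429 -0.0466]
start_top wrist 0.64 [352.2 114.6] [0.5425 0.3303]
start_top wrist 0.32 [127.4 303.1] [ 0.5034 -0.1004]
n 9 row [-0.0451, -0.02, 0.0016, 0.0001, 0.0, 0.1177] tot [-0.267, -0.329, 0.0146, 0.0008, 0.0003, 1.0589]
```

View pics/w4.png

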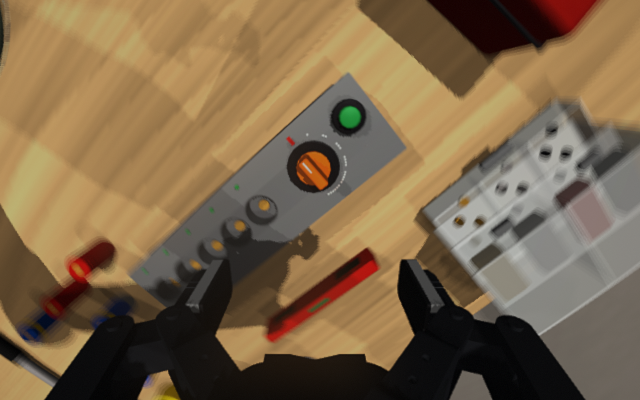

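The dial is at off: its pointer at (305,165) aims at the red bar at (291,141). Next I'll look at the wells from closer on the way to the pods.

```bash
python3 -m inch '[[-0.045,-0.02,0.012,0,0,0.118,0],[-0.045,-0.02,0.012,0,0,0.118,0],[-0.045,-0.02,0.012,0,0,0.118,0],[-0.045,-0.02,0.012,0,0,0.118,0],[-0.045,-0.02,0.012,0,0,0.118,0]]'
python3 -m inch '[[0,0,0,0,0,0,0],[0,0,0,0,0,0,0]]'
python3 - <<'E'
from h import *
im=save("wrist","w5.png")
show("well0","wrist",.032)
show("pod0","wrist",0)
plan([.515,-.17,.28],1.3)
E
```

```text
clock: 7.5
position: [0.5887, 0.0118, 0.2344]
tool_rot: [3.141, -0.0, 1.763]
force: [0.7, -0.7, 0.2]
grip_width: 0.0853
finger_force: 0.0
clock: 7.7
position: [0.5885, 0.0128, 0.2348]
tool_rot: [-3.141, -0.0, 1.766]
force: [0.7, 1.0, 0.1]
grip_width: 0.0853
finger_force: 0.0
well0 wrist 0.92 [270.1 170.7] [0.5364 0.0072]
well0 wrist 0.7 [306.7  37.6] [0.552  0.1568]
well0 wrist 0.67 [291.7  81.6] [0.5443 0.1105]
well0 wrist 0.64 [267.9 213.3] [ 0.5419 -0.0474]
pod0 wrist 0.93 [177.6 229. ] [ 0.4171 -0.1094]
pod0 wrist 0.78 [297.1 321.5] [ 0.611  -0.2341]
pod0 wrist 0.72 [243.  324.3] [ 0.5273 -0.2573]
pod0 wrist 0.69 [181.8 288. ] [ 0.4273 -0.208 ]
pod0 wrist 0.57 [233.9 281.1] [ 0.5047 -0.1789]
n 4 row [-0.0463, -0.0196, -0.0112, 0.0001, -0.0002, 0.117] tot [-0.1672, -0.1087, -0.045, 0.0004, -0.0008, 0.4682]
```

View pics/w5.png

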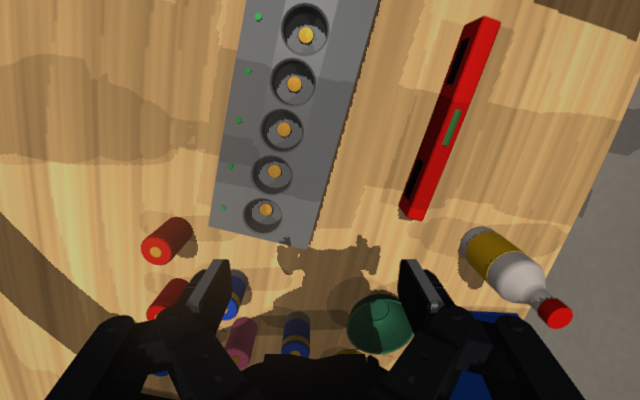

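The wells' brass contacts are at (306,35), (294,84), (284,130), (274,171) and (265,210). The red and pink look-alikes are at (165,243), (172,298) and (240,340). The blue pods are at (232,295) and (296,335).

```bash
python3 - <<'E'
from h import *
im=cv2.imread("pics/w5.png"); c=calibration("wrist")
hsv=cv2.cvtColor(im,cv2.COLOR_BGR2HSV); m=cv2.inRange(hsv,(8,120,90),(30,255,255)); m[:,:250]=0;m[:,325:]=0;m[225:]=0
n,_,st,ce=cv2.connectedComponentsWithStats(m); P=[]
for i in range(1,n):
    if 40<st[i,4]<600: P.append(ce[i]); print(st[i,4],ce[i].round(1),at("wrist",ce[i],.036).round(4)[:2])
P=sorted(P,key=lambda p:-p[1]); 
W=np.array([at("wrist",p,.036)[:2] for p in P]); Y=-.187+.05*np.arange(len(W))
f=lambda v:np.ravel([[v[0]-np.sin(v[2])*y-w[0],v[1]+np.cos(v[2])*y-w[1]] for w,y in zip(W,Y)])
r=least_squares(f,[.55,.14,-.09]);v=r.x;print(v.round(4),(r.fun*1e3).round(1))
for y in (-.187,-.137,-.087,.108): print(np.round([v[0]-np.sin(v[2])*y,v[1]+np.cos(v[2])*y],4))
E
```

```text
191 [305.3  34.8] [0.5504 0.1587]
178 [294.   83.9] [0.5475 0.1088]
156 [283.6 129.1] [0.5445 0.059 ]
137 [274.1 170.8] [0.5415 0.0093]
146 [321.4 213.9] [ 0.6074 -0.0333]
123 [265.6 208.8] [ 0.5386 -0.0402]
[0.5443 0.1048 0.1738] [-30.8 -46.1  29.4  10.   17.8   9.8   6.2   9.3  -5.5   8.8 -17.    8.1]
[ 0.5766 -0.0794]
[ 0.5679 -0.0301]
[0.5593 0.0191]
[0.5256 0.2112]
```

```bash
python3 -c "
from h import *
plan([.505,-.18,.20],1.3)"
```

```text
n 4 row [-0.0488, -0.0222, 0.0088, 0.0001, -0.0002, 0.117] tot [-0.1751, -0.1205, 0.035, 0.0004, -0.0008, 0.4682]
```

```bash
python3 -m inch '[[-0.049,-0.022,0.009,0,0,0.117,0],[-0.049,-0.022,0.009,0,0,0.117,0],[-0.049,-0.022,0.009,0,0,0.117,0],[-0.049,-0.022,0.009,0,0,0.117,0],[0,0,0,0,0,0,0]]'
cat >> h.py <<'E'
def pods(cam="wrist"):
    """blue pods: network base points plus colour; base xy from landmark, axis xy from the outline's mask"""
    im=grab_frame(cam); hsv=cv2.cvtColor(im,cv2.COLOR_RGB2HSV); blue=cv2.inRange(hsv,(100,120,40),(130,255,255))>0
    for r in landmark_of("pod0",cam): print("lm",round(r["score"],2),np.round(r["xy"]),at(cam,r["xy"],0).round(4)[:2])
    for r in outline_of("pod0",cam):
        g=r["region"]; b=(blue&g).sum()/max(g.sum(),1)
        ys,xs=np.nonzero(g); print("ol",round(r["score"],2),np.round(r["rect"]),"blue",b.round(2),"mid z.033:",at(cam,(xs.mean(),ys.mean()),.033).round(4)[:2])
    return im
E
python3 - <<'E'
from h import *
im=pods(); cv2.imwrite("pics/w6.png",im[:,:,::-1])
E
```

```text
clock: 8.35
position: [0.5085, -0.1708, 0.201]
tool_rot: [-3.139, 0.003, 1.288]
force: [1.0, 1.8, 0.4]
grip_width: 0.0854
finger_force: 0.0
lm 0.91 [260. 218.] [ 0.4302 -0.2028]
lm 0.82 [225. 148.] [ 0.4197 -0.1092]
lm 0.67 [352. 232.] [ 0.5377 -0.2528]
lm 0.61 [278. 283.] [ 0.4228 -0.301 ]
lm 0.58 [311. 179.] [ 0.506  -0.1723]
lm 0.56 [407. 200.] [ 0.6127 -0.229 ]
ol 0.96 [257. 273. 296. 327.] blue 0.34 mid z.033: [ 0.4238 -0.3009]
ol 0.93 [185. 130. 239. 175.] blue 0.0 mid z.033: [ 0.417  -0.1064]
ol 0.74 [230. 206. 273. 260.] blue 0.0 mid z.033: [ 0.4257 -0.2088]
ol 0.74 [336. 222. 374. 275.] blue 0.0 mid z.033: [ 0.5354 -0.2594]
ol 0.69 [294. 165. 332. 217.] blue 0.61 mid z.033: [ 0.5082 -0.1751]
ol 0.65 [393. 183. 444. 238.] blue 0.65 mid z.033: [ 0.6173 -0.2313]
```

View pics/w6.png

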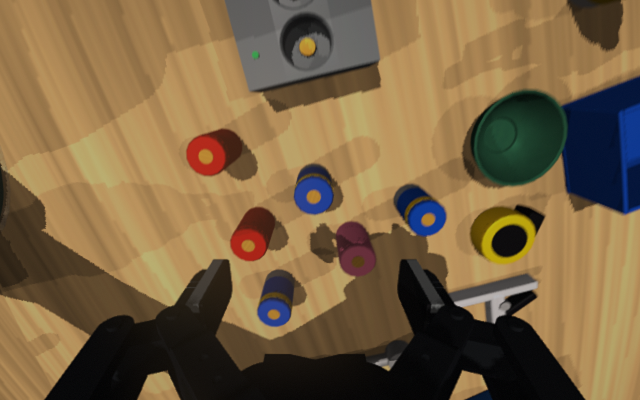

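The three blue pods' top dots are at B (314,197), A (428,219) and C (274,314). Well 0's contact is at (307,46).

```bash
python3 - <<'E'
from h import *
for n,p in dict(B=(314,197),A=(428,219),C=(274,314)).items(): print(n,at("wrist",p,.066).round(4))
print("well0",at("wrist",(307,46),.036).round(4), telemetry.observe()["position"])
plan([.508,-.175,.038],1.3)
E
```

```text
B [ 0.51   -0.1729  0.066 ]
A [ 0.6163 -0.227   0.066 ]
C [ 0.4273 -0.2978  0.066 ]
well0 [ 0.5413 -0.0356  0.036 ] [ 0.51247293 -0.1648227   0.20220188]
n 4 row [-0.0028, -0.0004, 0.041, 0.0002, -0.0002, -0.0002] tot [-0.0111, -0.0017, 0.1642, 0.0007, -0.0007, -0.0007]
```

```bash
python3 - <<'E'
from h import *
print(telemetry.observe()["position"]); im=pods(); print(telemetry.observe()["position"])
hsv=cv2.cvtColor(im,cv2.COLOR_RGB2HSV); m=cv2.inRange(hsv,(8,100,90),(30,255,255))
for p in [(314,197),(428,219),(274,314),(307,46)]:
    w=np.zeros_like(m); cv2.circle(w,p,12,255,-1); M=cv2.moments(m&w,True)
    if M["m00"]: q=(M["m10"]/M["m00"],M["m01"]/M["m00"]); print(np.round(q,1),M["m00"],at("wrist",q,.036 if p[1]<100 else .066).round(4))
plan([.508,-.175,.038],1.3)
E
```

```text
[ 0.51247293 -0.1648227   0.20220188]
lm 0.77 [277. 288.] [ 0.4197 -0.3067]
lm 0.65 [404. 203.] [ 0.6103 -0.2308]
lm 0.62 [222. 152.] [ 0.4156 -0.1116]
lm 0.61 [257. 225.] [ 0.4248 -0.2106]
lm 0.57 [311. 184.] [ 0.5048 -0.1769]
ol 0.97 [291. 168. 330. 223.] blue 0.57 mid z.033: [ 0.5037 -0.181 ]
ol 0.85 [386. 191. 443. 248.] blue 0.67 mid z.033: [ 0.6113 -0.2373]
ol 0.81 [332. 226. 370. 282.] blue 0.0 mid z.033: [ 0.5296 -0.2654]
ol 0.78 [254. 278. 292. 332.] blue 0.35 mid z.033: [ 0.4181 -0.3059]
ol 0.72 [230. 214. 271. 270.] blue 0.0 mid z.033: [ 0.421  -0.2132]
ol 0.67 [183. 138. 240. 179.] blue 0.0 mid z.033: [ 0.4136 -0.1114]
[ 0.51260154 -0.16449296  0.20205527]
[310.5 202.8] 111.0 [ 0.5051 -0.1775  0.066 ]
[426.2 222.8] 100.0 [ 0.6139 -0.2304  0.066 ]
[269.5 318.9] 84.0 [ 0.4201 -0.3027  0.066 ]
[306.   52.8] 125.0 [ 0.5387 -0.0407  0.036 ]
n 4 row [-0.0029, -0.0004, 0.041, 0.0001, -0.0002, -0.0001] tot [-0.0115, -0.0017, 0.164, 0.0005, -0.0006, -0.0004]
```

```bash
python3 -c "
from h import *
plan([.505,-.178,.10],1.3)"; 
```

```text
n 3 row [-0.005, -0.0012, 0.034, 0.0002, -0.0002, -0.0001] tot [-0.0151, -0.0038, 0.102, 0.0005, -0.0006, -0.0004]
```

```bash
python3 -m inch '[[-0.005,-0.0013,0.034,0,0,0,0],[-0.005,-0.0013,0.034,0,0,0,0],[-0.005,-0.0013,0.034,0,0,0,0],[0,0,0.032,0,0,0,0],[0,0,0.032,0,0,0,0.2]]'
python3 -m inch '[[0,0,0,0,0,0,0.3],[0,0,0,0,0,0,1],[0,0,0,0,0,0,1],[0,0,0,0,0,0,1],[0,0,0,0,0,0,1]]' 35
```

```text
clock: 9.15
position: [0.5045, -0.1784, 0.0346]
tool_rot: [3.141, -0.001, 1.298]
force: [0.3, -0.5, -0.2]
grip_width: 0.0733
finger_force: 0.0
clock: 9.65
position: [0.5047, -0.1796, 0.0372]
tool_rot: [3.14, 0.0, 1.296]
force: [-1.9, 1.2, 10.1]
grip_width: 0.0391
finger_force: 36.5
```

```bash
python3 -m inch '[[0,0,-0.04,0,0,0,1],[0,0,-0.04,0,0,0,1],[0,0,0,0,0,0,1]]'
python3 -c "
from h import *
plan([.5387,-.0407,.115],1.506)"
```

```text
clock: 9.95
position: [0.5063, -0.1801, 0.1207]
tool_rot: [3.134, 0.0, 1.296]
force: [1.5, -0.9, -3.0]
grip_width: 0.039
finger_force: 37.0
n 4 row [0.0358, 0.0012, 0.0014, 0.0018, 0.0003, -0.0525] tot [0.143, -0.0067, 0.0056, 0.0072, 0.0011, -0.21]
```

```bash
python3 -m inch '[[0.0358,0.0012,-0.002,0,0,-0.0525,1],[0.0358,0.0012,0,0,0,-0.0525,1],[0.0358,0.0012,0,0,0,-0.0525,1],[0.0358,0.0012,0,0,0,-0.0525,1],[0,0,0,0,0,0,1]]'
python3 -m inch '[[0,0,0,0,0,0,1],[0,0,0,0,0,0,1]]'
python3 - <<'E'
from h import *
im=save("wrist","w7.png")
plan([.5387,-.0407,.115],1.506)
E
```

```text
clock: 10.45
position: [0.537, -0.0349, 0.118]
tool_rot: [3.141, -0.002, 1.514]
force: [-0.6, -0.4, -1.6]
grip_width: 0.0384
finger_force: 37.0
clock: 10.65
position: [0.5362, -0.0412, 0.1177]
tool_rot: [-3.141, 0.001, 1.505]
force: [0.2, 1.0, -2.4]
grip_width: 0.0387
finger_force: 37.0
n 1 row [0.0008, 0.0025, 0.0027, -0.0002, 0.0005, -0.0014] tot [0.0008, 0.0025, 0.0027, -0.0002, 0.0005, -0.0014]
```

View pics/w7.png

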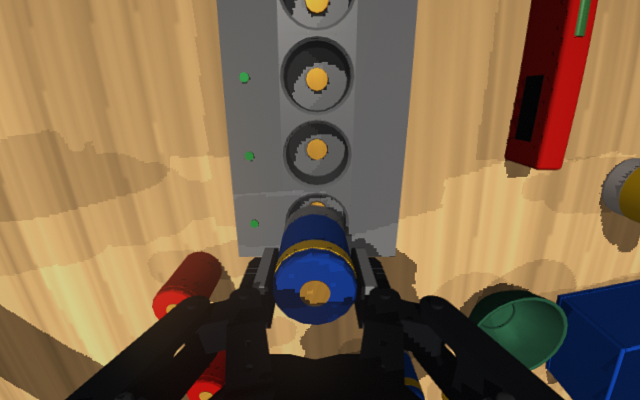

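The held pod's top dot is at (315,293). Well 1's contact is at (317,149) and well 2's at (317,79), and well 0 is just under the pod.

```bash
python3 - <<'E'
from h import *
print(calibration("wrist")["cx"])
for p,z in [((317,149),.036),((317,79),.036),((315,293),.148),((317,3),.036)]: print(at("wrist",p,z).round(4))
E
```

```text
314.3928288424093
[0.5412 0.0062 0.036 ]
[0.5443 0.0557 0.036 ]
[ 0.5363 -0.0404  0.148 ]
[0.5473 0.1036 0.036 ]
```

```bash
python3 -m inch '[[-0.0005,0.002,0.012,0,0,0,1],[0,0,0.012,0,0,0,1],[0,0,0.01,0,0,0,1],[0,0,0.008,0,0,0,1],[0,0,0.003,0,0,0,1]]'
python3 -m inch '[[0,0,0.002,0,0,0,1],[0,0,0,0,0,0,1]]'
```

```text
clock: 11.2
position: [0.538, -0.0418, 0.0714]
tool_rot: [-3.14, 0.001, 1.506]
force: [0.8, -6.8, 2.2]
grip_width: 0.0392
finger_force: 38.7
clock: 11.4
position: [0.538, -0.0417, 0.0698]
tool_rot: [-3.14, 0.001, 1.506]
force: [0.3, -6.3, -2.9]
grip_width: 0.0391
finger_force: 38.1
```

```bash
python3 -m inch '[[0,0,0,0,0,0,0],[0,0,0,0,0,0,0],[0,0,0,0,0,0,0],[0,0,-0.05,0,0,0,0],[0,0,-0.05,0,0,0,0]]'
python3 -c "
from h import *
plan([.613,-.231,.20],0.45)"
```

```text
clock: 11.9
position: [0.5375, -0.0402, 0.1712]
tool_rot: [-3.139, -0.001, 1.507]
force: [0.6, -0.9, 0.4]
grip_width: 0.0857
finger_force: 0.0
n 8 row [-0.0166, 0.0211, -0.0036, -0.0004, 0.0001, 0.1321] tot [-0.1856, 0.0874, -0.0292, -0.0031, 0.0009, 1.0572]
```

```bash
python3 -m inch '[[-0.0166,0.0211,-0.0036,0,0,0.132,0],[-0.0166,0.0211,-0.0036,0,0,0.132,0],[-0.0166,0.0211,-0.0036,0,0,0.132,0],[-0.0166,0.0211,-0.0036,0,0,0.132,0]]'
python3 -m inch '[[-0.0166,0.0211,-0.0036,0,0,0.132,0],[-0.0166,0.0211,-0.0036,0,0,0.132,0],[-0.0166,0.0211,-0.0036,0,0,0.132,0],[-0.0166,0.0211,-0.0036,0,0,0.132,0]]'
python3 -m inch '[[0,0,0,0,0,0,0],[0,0,0,0,0,0,0],[0,0,0,0,0,0,0]]'
cat >> h.py <<'E'
def dots(im,cam="wrist",z=.066):
    """blue pods: find blue blobs, gold top-dot next to them -> axis xy"""
    hsv=cv2.cvtColor(im,cv2.COLOR_RGB2HSV); m=cv2.inRange(hsv,(8,100,80),(25,255,255))
    bl=cv2.dilate(cv2.inRange(hsv,(105,150,40),(130,255,255)),None)
    n,_,st,ce=cv2.connectedComponentsWithStats(m)
    for i in range(1,n):
        if 40<st[i,4]<300:
            w=np.zeros_like(m); cv2.circle(w,tuple(int(v) for v in ce[i]),11,255,2); f=(bl[w>0]>0).mean()
            if f>.6: print("dot",st[i,4],ce[i].round(1),"blue",f.round(2),at(cam,ce[i],z).round(4)[:2])
E
python3 - <<'E'
from h import *
im=pods(); cv2.imwrite("pics/w8.png",im[:,:,::-1]); dots(im)
plan([.613,-.231,.10],.45)
E
```

```text
clock: 12.3
position: [0.6028, -0.1263, 0.1855]
tool_rot: [3.141, -0.0, 0.974]
force: [-1.1, 0.3, 0.5]
grip_width: 0.0853
finger_force: 0.0
clock: 12.7
position: [0.6143, -0.2321, 0.1995]
tool_rot: [-3.141, -0.0, 0.445]
force: [0.1, 0.7, -1.1]
grip_width: 0.0852
finger_force: 0.0
clock: 13.0
position: [0.6142, -0.2302, 0.1995]
tool_rot: [-3.141, -0.0, 0.453]
force: [-0.2, 0.7, 0.7]
grip_width: 0.0852
finger_force: 0.0
lm 0.94 [241. 288.] [ 0.4265 -0.2102]
lm 0.85 [170. 267.] [ 0.4138 -0.1122]
lm 0.8 [130. 170.] [ 0.5221 -0.0289]
lm 0.8 [315. 178.] [ 0.6103 -0.2339]
lm 0.73 [300. 317.] [ 0.4182 -0.3041]
lm 0.66 [306. 241.] [ 0.5294 -0.2595]
ol 0.95 [127. 257. 184. 308.] blue 0.0 mid z.033: [ 0.4137 -0.1106]
ol 0.88 [297. 160. 336. 215.] blue 0.59 mid z.033: [ 0.6069 -0.2365]
ol 0.76 [219. 278. 254. 336.] blue 0.0 mid z.033: [ 0.4205 -0.216 ]
ol 0.67 [ 68. 154. 138. 209.] blue 0.57 mid z.033: [ 0.5116 -0.0171]
ol 0.66 [282. 308. 316. 360.] blue 0.25 mid z.033: [ 0.4204 -0.3033]
ol 0.62 [286. 226. 325. 282.] blue 0.0 mid z.033: [ 0.5269 -0.2637]
dot 164 [ 85.8 186.4] blue 1.0 [ 0.5174 -0.0228]
dot 143 [316.3 196. ] blue 1.0 [ 0.6094 -0.2352]
dot 69 [298.2 352.3] blue 0.64 [ 0.4201 -0.3033]
n 3 row [-0.0004, -0.0, 0.0332, -0.0001, -0.0, 0.0007] tot [-0.0013, -0.0, 0.0996, -0.0004, -0.0001, 0.002]
```

View pics/w8.png

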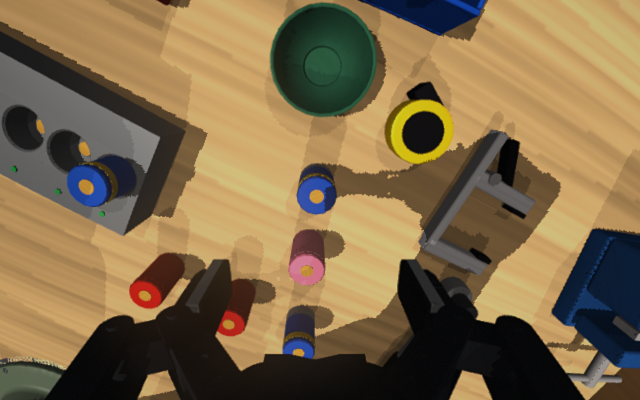

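Pod B sits in well 0, with its top at (88,186). Pod A's dot is at (316,196) with a clear way down.

```bash
python3 -c "
from h import *
plan([.61,-.2345,.10],.45)"
```

```text
n 3 row [-0.0018, 0.0006, 0.0332, -0.0001, -0.0, 0.0007] tot [-0.0055, 0.0018, 0.0996, -0.0004, -0.0001, 0.002]
```

```bash
python3 -m inch '[[-0.0018,0.0006,0.0332,0,0,0,0],[-0.0018,0.0006,0.0332,0,0,0,0.1],[-0.0018,0.0006,0.0332,0,0,0,0.2],[0,0,0.031,0,0,0,0.2],[0,0,0.031,0,0,0,0.2]]'
python3 -m inch '[[0,0,0,0,0,0,0.3],[0,0,0,0,0,0,1],[0,0,0,0,0,0,1],[0,0,0,0,0,0,1],[0,0,0,0,0,0,1]]' 35
python3 -m inch '[[0,0,-0.04,0,0,0,1],[0,0,-0.04,0,0,0,1],[0,0,-0.03,0,0,0,1],[0,0,0,0,0,0,1]]'
python3 -c "
from h import *
plan([.5414,.0077,.145],1.506)"
```

```text
clock: 13.65
position: [0.61, -0.2348, 0.0369]
tool_rot: [-3.141, -0.0, 0.451]
force: [-0.0, -0.8, -0.4]
grip_width: 0.0682
finger_force: 0.0
clock: 14.15
position: [0.6108, -0.2355, 0.0396]
tool_rot: [3.14, -0.002, 0.45]
force: [-1.5, 1.5, 8.3]
grip_width: 0.0387
finger_force: 36.1
clock: 14.55
position: [0.612, -0.2361, 0.1531]
tool_rot: [3.137, -0.005, 0.45]
force: [0.5, 0.1, -1.0]
grip_width: 0.0387
finger_force: 36.5
n 8 row [0.0196, -0.0268, 0.001, 0.0009, -0.0002, -0.132] tot [0.0424, -0.2502, 0.0071, 0.0071, -0.002, -1.056]
```

```bash
python3 -m inch '[[0.0196,-0.0268,0,0,0,-0.132,1],[0.0196,-0.0268,0,0,0,-0.132,1],[0.0196,-0.0268,0,0,0,-0.132,1],[0.0196,-0.0268,0,0,0,-0.132,1]]'
python3 -m inch '[[0.0196,-0.0268,0,0,0,-0.132,1],[0.0196,-0.0268,0,0,0,-0.132,1],[0.0196,-0.0268,0,0,0,-0.132,1],[0.0196,-0.0268,0,0,0,-0.132,1]]'
python3 -m inch '[[0,0,0,0,0,0,1],[0,0,0,0,0,0,1],[0,0,0,0,0,0,1]]'
python3 - <<'E'
from h import *
p0=telemetry.observe()["position"]; im=save("wrist","w9.png")
hsv=cv2.cvtColor(im,cv2.COLOR_RGB2HSV); m=cv2.inRange(hsv,(8,100,80),(30,255,255)); m[:,:250]=0; m[:,380:]=0
n,_,st,ce=cv2.connectedComponentsWithStats(m)
for i in range(1,n):
    if st[i,4]>60: print(st[i,4],ce[i].round(1),[at("wrist",ce[i],z).round(4)[:2].tolist() for z in (.036,p0[2]+.027)])
plan([.5412,.0075,.115],1.506)
E
```

```text
clock: 14.95
position: [0.6076, -0.1025, 0.1478]
tool_rot: [3.142, -0.0, 0.984]
force: [1.0, 0.3, -2.5]
grip_width: 0.0389
finger_force: 36.5
clock: 15.35
position: [0.5389, 0.0098, 0.1479]
tool_rot: [3.141, -0.0, 1.512]
force: [1.2, 0.3, -1.4]
grip_width: 0.0388
finger_force: 36.5
clock: 15.65
position: [0.54, 0.0076, 0.148]
tool_rot: [3.141, 0.0, 1.504]
force: [-0.4, -0.1, -1.8]
grip_width: 0.0388
finger_force: 36.5
371 [315.1  10.7] [[0.5503, 0.1556], [0.5475, 0.1203]]
320 [315.3  80. ] [[0.5472, 0.1058], [0.5461, 0.0978]]
276 [315.3 142.1] [[0.5439, 0.0562], [0.5446, 0.0752]]
239 [315.4 197.2] [[0.5408, 0.0068], [0.5432, 0.0528]]
533 [309.9 248.7] [[0.5322, -0.045], [0.5393, 0.0293]]
553 [315.1 291.2] [[0.5341, -0.094], [0.5401, 0.0071]]
3566 [314.  335.3] [[0.5291, -0.1516], [0.5379, -0.0191]]
n 1 row [-0.0, 0.0012, 0.033, 0.0001, 0.0002, -0.0017] tot [-0.0, 0.0012, 0.033, 0.0001, 0.0002, -0.0017]
```

View pics/w9.png

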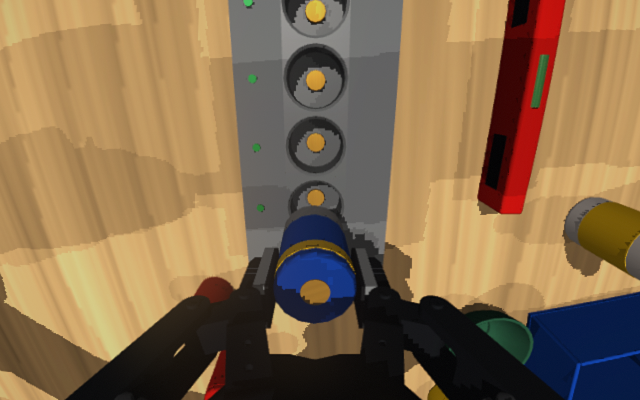

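The held pod's dot is at (315,291). Well 1's contact shows just beyond it at (315,197), within 1 mm of the target.

```bash
python3 -m inch '[[-0.0005,0.0008,0.03,0,0,0,1],[0,0,0.016,0,0,0,1],[0,0,0.012,0,0,0,1],[0,0,0.01,0,0,0,1],[0,0,0.006,0,0,0,1]]'
python3 -m inch '[[0,0,0.002,0,0,0,1],[0,0,0,0,0,0,1]]'
```

```text
clock: 16.2
position: [0.5405, 0.0077, 0.0734]
tool_rot: [-3.141, 0.0, 1.506]
force: [-0.4, 0.4, -1.3]
grip_width: 0.0387
finger_force: 36.5
clock: 16.4
position: [0.5405, 0.0078, 0.0722]
tool_rot: [3.141, 0.0, 1.506]
force: [-1.2, -0.7, -0.8]
grip_width: 0.0389
finger_force: 36.5
```

```bash
python3 -m inch '[[0,0,0,0,0,0,0],[0,0,0,0,0,0,0],[0,0,0,0,0,0,0],[0,0,-0.05,0,0,0,0],[0,0,-0.05,0,0,0,0]]'
python3 -c "
from h import *
plan([.4198,-.3035,.20],1.4)"
```

```text
clock: 16.9
position: [0.5395, 0.0081, 0.1727]
tool_rot: [-3.139, -0.0, 1.507]
force: [1.1, -1.0, 0.0]
grip_width: 0.0853
finger_force: 0.0
n 8 row [-0.0404, -0.0106, -0.0034, -0.0003, -0.0, 0.0134] tot [-0.3186, -0.0997, -0.0271, -0.0027, -0.0002, 0.1069]
```

```bash
python3 -m inch '[[-0.0404,-0.0106,-0.0034,0,0,0.0134,0],[-0.0404,-0.0106,-0.0034,0,0,0.0134,0],[-0.0404,-0.0106,-0.0034,0,0,0.0134,0],[-0.0404,-0.0106,-0.0034,0,0,0.0134,0]]'
python3 -m inch '[[-0.0404,-0.0106,-0.0034,0,0,0.0134,0],[-0.0404,-0.0106,-0.0034,0,0,0.0134,0],[-0.0404,-0.0106,-0.0034,0,0,0.0134,0],[-0.0404,-0.0106,-0.0034,0,0,0.0134,0]]'
python3 -m inch '[[0,0,0,0,0,0,0],[0,0,0,0,0,0,0],[0,0,0,0,0,0,0]]'
python3 - <<'E'
from h import *
im=pods(); cv2.imwrite("pics/w10.png",im[:,:,::-1]); dots(im)
plan([.4198,-.3035,.10],1.4)
E
```

```text
clock: 17.3
position: [0.4838, -0.1511, 0.1862]
tool_rot: [3.141, 0.0, 1.452]
force: [1.4, -0.3, -0.4]
grip_width: 0.0854
finger_force: 0.0
clock: 17.7
position: [0.4194, -0.3053, 0.1997]
tool_rot: [3.141, 0.0, 1.399]
force: [0.6, -0.7, 0.1]
grip_width: 0.085
finger_force: 0.0
clock: 18.0
position: [0.4208, -0.3029, 0.1993]
tool_rot: [3.141, -0.0, 1.4]
force: [0.4, -0.5, 0.3]
grip_width: 0.0852
finger_force: 0.0
lm 0.72 [403. 119.] [ 0.5299 -0.2575]
lm 0.7 [312. 176.] [ 0.4173 -0.3053]
ol 0.93 [281.  67. 321. 117.] blue 0.0 mid z.033: [ 0.422  -0.2103]
ol 0.89 [260.   1. 296.  10.] blue 0.0 mid z.033: [ 0.4165 -0.1326]
ol 0.65 [386. 103. 443. 151.] blue 0.0 mid z.033: [ 0.5323 -0.2632]
ol 0.62 [291. 162. 336. 210.] blue 0.66 mid z.033: [ 0.4194 -0.3051]
dot 145 [313.5 189.8] blue 1.0 [ 0.4199 -0.3028]
n 3 row [-0.0003, -0.0003, 0.0331, 0.0, -0.0001, 0.0003] tot [-0.0008, -0.0009, 0.0993, 0.0, -0.0002, 0.0009]
```

View pics/w10.png

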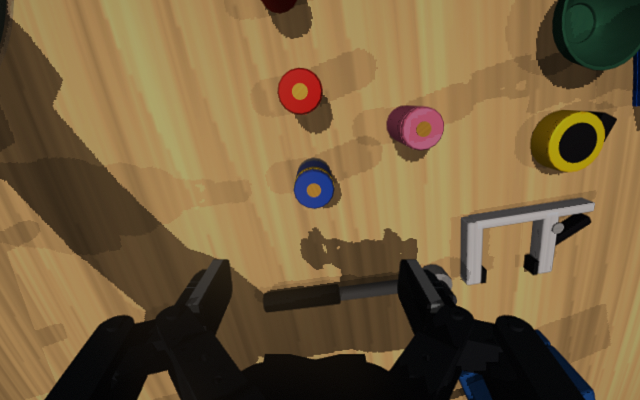

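Pod C is at (314,190), centred under the gripper with nothing near the fingers.

```bash
python3 -m inch '[[-0.0003,-0.0003,0.0331,0,0,0,0],[-0.0003,-0.0003,0.0331,0,0,0,0.1],[-0.0003,-0.0003,0.0331,0,0,0,0.2],[0,0,0.031,0,0,0,0.2],[0,0,0.031,0,0,0,0.2]]'
python3 -m inch '[[0,0,0,0,0,0,0.3],[0,0,0,0,0,0,1],[0,0,0,0,0,0,1],[0,0,0,0,0,0,1],[0,0,0,0,0,0,1]]' 35
python3 -m inch '[[0,0,-0.04,0,0,0,1],[0,0,-0.04,0,0,0,1],[0,0,-0.03,0,0,0,1],[0,0,0,0,0,0,1]]'
python3 -c "
from h import *
plan([.5440,.0567,.147],1.506)"
```

```text
clock: 18.65
position: [0.4196, -0.3038, 0.0367]
tool_rot: [3.141, -0.0, 1.4]
force: [0.5, -0.3, -0.5]
grip_width: 0.0683
finger_force: 0.0
clock: 19.15
position: [0.4198, -0.3051, 0.0392]
tool_rot: [3.14, 0.001, 1.399]
force: [-1.3, 0.9, 11.2]
grip_width: 0.0391
finger_force: 36.4
clock: 19.55
position: [0.4208, -0.3057, 0.1521]
tool_rot: [3.136, 0.003, 1.399]
force: [0.4, -0.1, -3.0]
grip_width: 0.0387
finger_force: 36.6
n 9 row [0.0417, 0.0086, 0.0005, 0.0006, 0.0004, -0.0119] tot [0.3782, 0.0593, 0.0044, 0.0056, 0.0033, -0.1074]
```

```bash
python3 -m inch '[[0.0417,0.0086,0,0,0,-0.012,1],[0.0417,0.0086,0,0,0,-0.012,1],[0.0417,0.0086,0,0,0,-0.012,1],[0.0417,0.0086,0,0,0,-0.012,1],[0.0417,0.0086,0,0,0,-0.012,1]]'
python3 -m inch '[[0.0417,0.0086,0,0,0,-0.012,1],[0.0417,0.0086,0,0,0,-0.012,1],[0.0417,0.0086,0,0,0,-0.012,1],[0.0417,0.0086,0,0,0,-0.012,1],[0,0,0,0,0,0,1]]'
python3 -m inch '[[0,0,0,0,0,0,1],[0,0,0,0,0,0,1],[0,0,0,0,0,0,1]]'
python3 - <<'E'
from h import *
p0=telemetry.observe()["position"]; im=save("wrist","w11.png")
hsv=cv2.cvtColor(im,cv2.COLOR_RGB2HSV); m=cv2.inRange(hsv,(8,100,80),(30,255,255)); m[:,:250]=0; m[:,380:]=0
n,_,st,ce=cv2.connectedComponentsWithStats(m)
for i in range(1,n):
    if st[i,4]>60: print(st[i,4],ce[i].round(1),[at("wrist",ce[i],z).round(4)[:2].tolist() for z in (.036,p0[2]+.027)])
plan([.5440,.0567,.115],1.506)
E
```

```text
clock: 20.05
position: [0.4926, -0.1031, 0.1478]
tool_rot: [-3.142, 0.0, 1.459]
force: [1.2, -0.7, -1.4]
grip_width: 0.0389
finger_force: 36.6
clock: 20.55
position: [0.5429, 0.0646, 0.1479]
tool_rot: [3.141, -0.003, 1.514]
force: [-0.2, -0.8, -1.4]
grip_width: 0.0387
finger_force: 36.6
clock: 20.85
position: [0.5421, 0.0569, 0.1479]
tool_rot: [-3.141, 0.001, 1.505]
force: [1.1, 0.3, -1.8]
grip_width: 0.0386
finger_force: 36.6
322 [316.8  79. ] [[0.5504, 0.1559], [0.5486, 0.1475]]
281 [316.7 141.4] [[0.5472, 0.1062], [0.5472, 0.1249]]
209 [316.7 195.8] [[0.5442, 0.0575], [0.5458, 0.1029]]
568 [312.2 244.8] [[0.5369, 0.0085], [0.5425, 0.0806]]
606 [314.4 287.6] [[0.5359, -0.0402], [0.5421, 0.0585]]
1529 [312.4 343.9] [[0.5289, -0.1142], [0.5389, 0.0248]]
164 [316.6 334.9] [[0.5343, -0.1017], [0.5413, 0.0305]]
n 1 row [-0.0002, 0.0019, 0.0329, -0.0001, 0.0004, -0.0005] tot [-0.0002, 0.0019, 0.0329, -0.0001, 0.0004, -0.0005]
```

```bash
python3 -m inch '[[-0.0005,0.002,0.03,0,0,0,1],[0,0,0.016,0,0,0,1],[0,0,0.012,0,0,0,1],[0,0,0.01,0,0,0,1],[0,0,0.006,0,0,0,1]]'
python3 -m inch '[[0,0,0.002,0,0,0,1],[0,0,0,0,0,0,1]]'
```

```text
clock: 21.4
position: [0.5442, 0.0567, 0.0735]
tool_rot: [-3.141, 0.001, 1.506]
force: [-0.9, -6.3, 2.3]
grip_width: 0.0385
finger_force: 37.2
clock: 21.6
position: [0.5443, 0.0568, 0.0719]
tool_rot: [-3.141, 0.001, 1.506]
force: [0.6, -4.1, -4.9]
grip_width: 0.039
finger_force: 36.4
```

Seated. I'll release, rise, and look back over everything.

```bash
python3 -m inch '[[0,0,0,0,0,0,0],[0,0,0,0,0,0,0],[0,0,0,0,0,0,0],[0,0,-0.05,0,0,0,0],[0,0,-0.05,0,0,0,0]]'
python3 -m inch '[[-0.03,0,-0.04,0,0,0,0],[-0.03,0,-0.02,0,0,0,0],[-0.03,0,0,0,0,0,0],[0,0,0,0,0,0,0],[0,0,0,0,0,0,0]]'
python3 - <<'E'
from h import *
im=save("wrist","w12.png"); dots(im,z=.098)
t=save("top","top2.png")
plan([.557,.251,.16],3.06)
E
```

```text
clock: 22.1
position: [0.5434, 0.058, 0.1725]
tool_rot: [-3.139, -0.0, 1.508]
force: [1.6, 0.3, 0.4]
grip_width: 0.0855
finger_force: 0.0
clock: 22.6
position: [0.5384, -0.0325, 0.232]
tool_rot: [3.141, -0.0, 1.506]
force: [-0.7, 0.1, -0.1]
grip_width: 0.0855
finger_force: 0.0
dot 195 [315.9  93.5] blue 1.0 [0.5453 0.0567]
dot 162 [312.6 149. ] blue 1.0 [0.5392 0.0078]
dot 65 [309.9 179.5] blue 0.75 [ 0.5347 -0.0213]
dot 140 [314. 199.] blue 1.0 [ 0.5375 -0.0413]
n 12 row [0.0197, 0.0171, 0.006, 0.0, -0.0, -0.1293] tot [0.2828, 0.0009, 0.072, 0.0003, -0.0005, -1.5517]
```

View pics/w12.png

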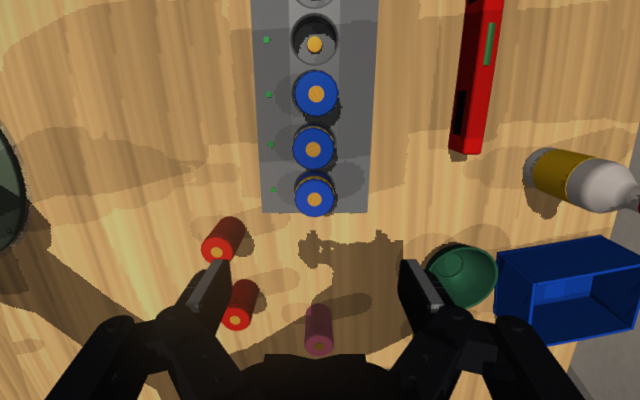

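View pics/top2.png

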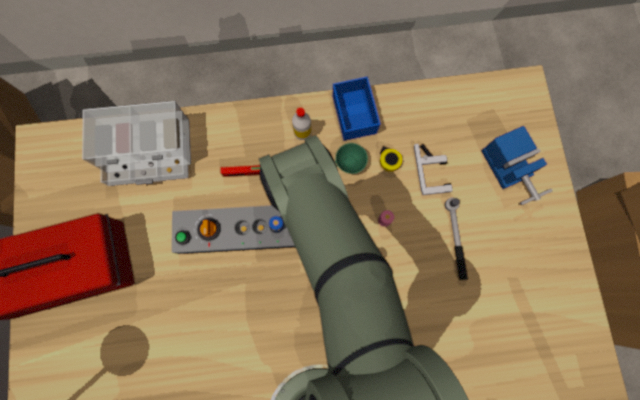

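The three pods stand home in wells 0 to 2, at (314,199), (313,149) and (316,93). Wells 3 and 4 are empty, no blue pod is left, and the bystanders haven't moved. Next is the dial.

```bash
python3 -m inch '[[0.0197,0.0171,0.006,0,0,-0.1293,0],[0.0197,0.0171,0.006,0,0,-0.1293,0],[0.0197,0.0171,0.006,0,0,-0.1293,0],[0.0197,0.0171,0.006,0,0,-0.1293,0]]'
python3 -m inch '[[0.0197,0.0171,0.006,0,0,-0.1293,0],[0.0197,0.0171,0.006,0,0,-0.1293,0],[0.0197,0.0171,0.006,0,0,-0.1293,0],[0.0197,0.0171,0.006,0,0,-0.1293,0]]'
python3 -m inch '[[0.0197,0.0171,0.006,0,0,-0.1293,0],[0.0197,0.0171,0.006,0,0,-0.1293,0],[0.0197,0.0171,0.006,0,0,-0.1293,0],[0.0197,0.0171,0.006,0,0,-0.1293,0],[0,0,0,0,0,0,0]]'
python3 -m inch '[[0,0,0,0,0,0,0],[0,0,0,0,0,0,0]]'
python3 - <<'E'
from h import *
im=save("wrist","w13.png"); show("start_top","wrist",.07,1)
plan([.557,.251,.085],3.06)
E
```

```text
clock: 23.1
position: [0.596, 0.0559, 0.2074]
tool_rot: [3.142, -0.001, 2.031]
force: [-0.0, -0.2, 0.2]
grip_width: 0.0856
finger_force: 0.0
clock: 23.5
position: [0.6021, 0.1593, 0.1834]
tool_rot: [3.141, -0.001, 2.548]
force: [1.1, -0.4, -0.2]
grip_width: 0.0853
finger_force: 0.0
clock: 24.0
position: [0.5544, 0.2542, 0.1593]
tool_rot: [3.14, -0.002, 3.069]
force: [0.3, 0.7, 0.3]
grip_width: 0.0852
finger_force: 0.0
clock: 24.2
position: [0.5579, 0.2496, 0.1599]
tool_rot: [-3.141, 0.0, 3.057]
force: [-1.0, -0.2, 0.3]
grip_width: 0.0852
finger_force: 0.0
start_top wrist 0.89 [411.2 180.9] [0.5435 0.3295]
n 2 row [0.0006, 0.0008, 0.0375, -0.0001, 0.0002, -0.0015] tot [0.0012, 0.0015, 0.075, -0.0001, 0.0003, -0.003]
```

View pics/w13.png

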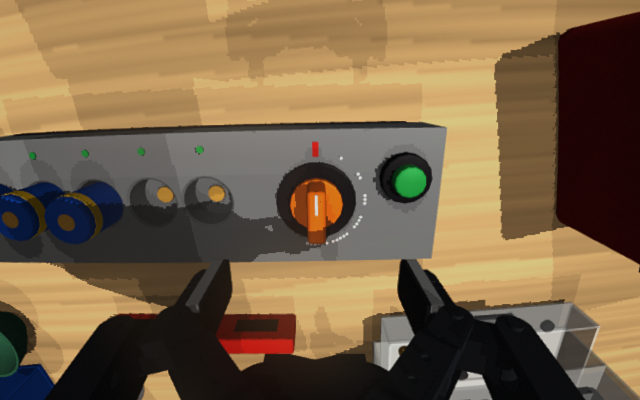

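The dial points at the red mark at (316,150). The bar is upright at column 316 between the pads, and the button is at (410,181).

```bash
python3 -m inch '[[0,0,0,0,0,0,0.5],[0,0,0,0,0,0,0.5],[0.0006,0.0007,0.037,0,0,0,0.5],[0.0006,0.0007,0.037,0,0,0,0.5],[0,0,0,0,0,0,1]]' 30
python3 -m inch '[[0,0,0,0,0,0,1],[0,0,0,0,0,0,1],[0,0,0,0,0,0,1]]'
```

```text
clock: 24.8
position: [0.5546, 0.25, 0.0823]
tool_rot: [-3.139, -0.005, 3.059]
force: [0.3, -0.7, 0.3]
grip_width: 0.0296
finger_force: 0.0
clock: 25.1
position: [0.5565, 0.2512, 0.0869]
tool_rot: [-3.142, 0.0, 3.059]
force: [-3.0, -1.6, -9.4]
grip_width: 0.013
finger_force: 33.2
```

```bash
python3 -m inch '[[0,0,0,0,0,0.131,1],[0,0,0,0,0,0.131,1],[0,0,0,0,0,0.131,1],[0,0,0,0,0,0.131,1],[0,0,0,0,0,0.131,1]]'
python3 -m inch '[[0,0,0,0,0,0.131,1],[0,0,0,0,0,0.131,1],[0,0,0,0,0,0.131,1],[0,0,0,0,0,0.131,1],[0,0,0,0,0,0.131,1]]'
python3 -m inch '[[0,0,0,0,0,0.131,1],[0,0,0,0,0,0.131,1],[0,0,0,0,0,0,1],[0,0,0,0,0,0,1]]'
```

```text
clock: 25.6
position: [0.5566, 0.2513, 0.0869]
tool_rot: [3.141, 0.0, 2.398]
force: [-2.8, 0.2, -9.7]
grip_width: 0.0133
finger_force: 33.1
clock: 26.1
position: [0.5567, 0.2514, 0.0869]
tool_rot: [3.141, -0.0, 1.743]
force: [-1.7, -1.4, -10.5]
grip_width: 0.0127
finger_force: 32.9
clock: 26.5
position: [0.5568, 0.2514, 0.0868]
tool_rot: [3.141, -0.0, 1.491]
force: [-1.6, -3.4, -1.5]
grip_width: 0.0131
finger_force: 34.2
```

```bash
python3 -m inch '[[0,0,0,0,0,0,0.4],[0,0,0,0,0,0,0.4],[0,0,0,0,0,0,0.4],[0,0,-0.05,0,0,0,0.4],[0,0,-0.03,0,0,0,0.4]]'
python3 -m inch '[[0.026,-0.006,0,0,0,0,1],[0.026,-0.007,0,0,0,0,1],[0.026,-0.006,0,0,0,0,1],[0,0,0,0,0,0,1],[0,0,0,0,0,0,1]]'
python3 - <<'E'
from h import *
im=save("wrist","w14.png"); show("start_top","wrist",.07,1); 
plan([.5435,.329,.09],1.49)
E
```

```text
clock: 27.0
position: [0.5568, 0.252, 0.1683]
tool_rot: [3.141, -0.001, 1.488]
force: [-0.0, -0.6, -0.7]
grip_width: 0.0514
finger_force: 0.0
clock: 27.5
position: [0.5439, 0.3311, 0.166]
tool_rot: [3.142, -0.0, 1.488]
force: [-0.9, 0.1, -0.3]
grip_width: 0.0
finger_force: 0.0
start_top wrist 0.81 [311.5 213.7] [0.541  0.3196]
n 2 row [-0.0004, -0.0004, 0.038, 0.0001, 0.0002, -0.0019] tot [-0.0008, -0.0009, 0.0759, 0.0002, 0.0004, -0.0038]
```

View pics/w14.png

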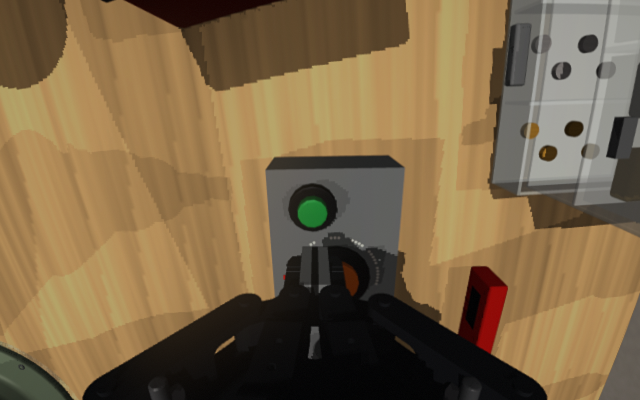

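The closed fingers hang over the deck and the button shows at (312,213). I'll triangulate its top from several views.

```bash
python3 - <<'E'
from h import *
c=calibration("wrist"); s=telemetry.observe(); T=np.array(c["pose"])
def M(p,y): A=np.eye(4); A[:3,:3]=Ro.from_euler("xyz",[np.pi,0,y]).as_matrix(); A[:3,3]=p; return A
X=np.linalg.inv(M(s["position"],s["tool_rot"][2]))@T
obs=[([.5579,.2496,.1599],3.057,(411.2,180.9)),(s["position"],s["tool_rot"][2],(311.5,213.7)),([.5198,.2228,.2995],1.902,(359.7,88.1)),([.5585,.252,.160],2.014,(340,115))]
A=np.zeros((3,3));b=np.zeros(3);L=[]
for p,y,uv in obs:
    cc=dict(c); cc["pose"]=M(p,y)@X; o,d=ray("wrist",uv,cc); d/=np.linalg.norm(d); Q=np.eye(3)-np.outer(d,d); A+=Q;b+=Q@o; L.append((o,d))
P=np.linalg.solve(A,b); print(P.round(4)); 
for o,d in L: print((np.linalg.norm(np.cross(d,P-o))*1e3).round(1),"mm")
plan([P[0],P[1],.10],1.49)
E
```

```text
[0.5406 0.3267 0.0846]
1.6 mm
1.7 mm
4.8 mm
3.1 mm
n 2 row [-0.0017, -0.0018, 0.033, 0.0001, 0.0002, -0.0019] tot [-0.0033, -0.0036, 0.0659, 0.0002, 0.0004, -0.0038]
```

```bash
python3 -m inch '[[-0.002,-0.0015,0.033,0,0,0,1],[-0.002,-0.0015,0.033,0,0,0,1],[0,0,0.006,0,0,0,1],[0,0,0.004,0,0,0,1],[0,0,0,0,0,0,1]]'
python3 -m inch '[[0,0,0.004,0,0,0,1],[0,0,0,0,0,0,1]]'
```

```text
clock: 28.1
position: [0.5414, 0.327, 0.0908]
tool_rot: [3.141, -0.001, 1.486]
force: [-0.1, -0.6, -0.1]
grip_width: -0.0001
finger_force: 0.0
clock: 28.3
position: [0.541, 0.3271, 0.0865]
tool_rot: [3.141, -0.001, 1.487]
force: [0.7, -0.5, -0.3]
grip_width: -0.0001
finger_force: 0.0
```

```bash
for i in 1 2 3 4; do echo; done >/dev/null; python3 -m inch '[[0,0,0.004,0,0,0,1],[0,0,0,0,0,0,1]]'; python3 -m inch '[[0,0,0.003,0,0,0,1],[0,0,0,0,0,0,1]]'; python3 -m inch '[[0,0,0.003,0,0,0,1],[0,0,0,0,0,0,1]]'
```

```text
clock: 28.5
position: [0.5408, 0.327, 0.0819]
tool_rot: [3.141, -0.0, 1.487]
force: [0.7, -0.6, 0.2]
grip_width: -0.0002
finger_force: 0.6
clock: 28.7
position: [0.5409, 0.327, 0.0788]
tool_rot: [3.141, -0.0, 1.487]
force: [0.8, -0.8, 2.8]
grip_width: 0.0001
finger_force: 1.3
clock: 28.9
position: [0.5409, 0.327, 0.0761]
tool_rot: [3.141, -0.0, 1.487]
force: [-0.2, 0.4, 5.5]
grip_width: -0.0001
finger_force: 2.7
```

```bash
python3 -m inch '[[0,0,0.003,0,0,0,1],[0,0,0,0,0,0,1]]'; python3 -m inch '[[0,0,0.002,0,0,0,1],[0,0,0,0,0,0,1]]'
```

```text
clock: 29.1
position: [0.5411, 0.3272, 0.0753]
tool_rot: [3.14, -0.0, 1.487]
force: [-10.4, -8.8, 42.0]
grip_width: 0.0002
finger_force: 20.7
clock: 29.3
position: [0.5413, 0.3273, 0.0748]
tool_rot: [3.139, -0.0, 1.486]
force: [-17.0, -13.8, 66.6]
grip_width: 0.0
finger_force: 33.1
```

The button has bottomed out, so it's pressed. I'll release it, back off, and check.

```bash
python3 -m inch '[[0,0,-0.02,0,0,0,1],[0,0,-0.05,0,0,0,1],[-0.03,0,-0.05,0,0,0,1],[-0.05,0,-0.04,0,0,0,1],[-0.05,0,0,0,0,0,1]]'
python3 -m inch '[[-0.04,0,0,0,0,0,0.3],[0,0,0,0,0,0,0.3],[0,0,0,0,0,0,0.3],[0,0,0,0,0,0,0.3]]'
python3 - <<'E'
from h import *
im=save("wrist","w15.png"); print(telemetry.observe()["position"])
cv2.imwrite("pics/w15c.png",cv2.resize(im[:260,200:440],None,fx=2,fy=2,interpolation=cv2.INTER_CUBIC)[:,:,::-1])
E
```

```text
clock: 29.8
position: [0.5321, 0.2137, 0.2188]
tool_rot: [3.137, -0.003, 1.489]
force: [1.4, -0.4, -1.0]
grip_width: -0.0002
finger_force: 0.0
clock: 30.2
position: [0.5277, 0.1737, 0.215]
tool_rot: [-3.141, -0.001, 1.488]
force: [0.6, 0.6, 0.3]
grip_width: 0.0578
finger_force: 0.0
[0.52760694 0.17395678 0.21491691]
```

View pics/w15c.png

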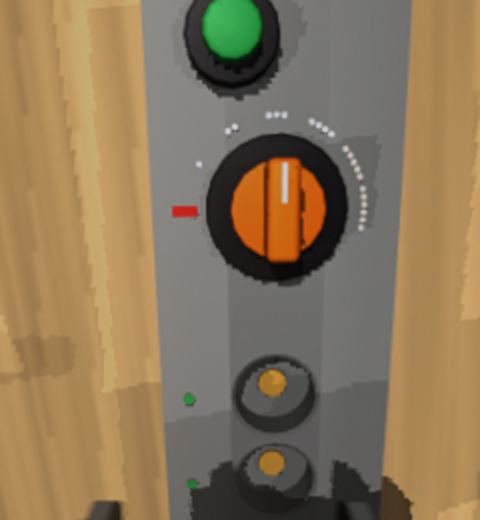

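The pointer aims at the three-dot mark and the button is up. I'll make one last numeric check of the pods, then hand in.

```bash
python3 - <<'E'
from h import *
im=grab_frame("side"); hsv=cv2.cvtColor(im,cv2.COLOR_RGB2HSV); b=cv2.inRange(hsv,(100,120,40),(130,255,255))>0
for r in outline_of("pod0","side"):
    g=r["region"]; 
    if (b&g).sum()/g.sum()>.2: ys,xs=np.nonzero(g); print(round(r["score"],2),at("side",(xs.mean(),ys.mean()),.079).round(3)[:2])
E
```

```text
0.75 [0.539 0.008]
0.73 [0.545 0.058]
0.55 [ 0.537 -0.042]
```

```bash
python3 -c "
from h import *
print(bot.job_done())"
```

```text
the job is handed in; nothing more can be done
None
```

I handed the job in with the dial first turned back to off, all three blue pods home in wells 0–2, the dial then set to 3 clicks, and the start button pressed and released; my last camera checks agreed, but the hand-in returned no verdict.

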